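# Dispense a cartridge fuse with the lever

### The job

Fetch a fuse for the practice board from the dispenser with the red lever: press its red pad down with the fingertips until the clear lid stands wide open, and keep it down until the white fuse has rolled out into the tray. Then let the lever come back up under your fingers, taking a second or more over it so that the lid closes fully without slamming, and move clear. Work only by the red lever: do not touch the lid or the fuse, leave the fuse lying in the tray, leave the blue dispenser shut and the other things where they are.

Things in the scene. Friction and masses are not known exactly. Their poses are not given: they have to be found in the camera images.
- dispenser_red: White fuse dispenser with red trim, fixed to the bench. Origin on the bench under the housing's middle; own -x is its front (facing the robot), z up. Housing x -33 to 62, y -37 to 37 mm, 96 mm high (104 with lid); grey gear cover on its -y side out to y -61 mm, 98 mm high. Open tray in front, x -121 to -33 mm, walls 50 mm high. The lever runs forward along its -y side.
- tray_red (a point): Where the rolled-out fuse's centre comes to lie in the red tray: (-104, 0, 26) mm in dispenser_red. An aluminium chute 66 mm wide falls at 15 degrees towards -x from under the lid to the tray's front lip (46 mm high, inner face at x -115 mm).
- pad_red (a point): Centre of the top of the red lever pad (42 mm front to back, 44 wide, 7 thick), at the lever's front end: (-130, -92, 93) mm in dispenser_red at rest. Pressing moves it almost straight down by 55 mm, to 38 mm above the bench, against a stop; it tilts 10 degrees one way at rest, 10 the other way at the bottom. Takes 1 to 4 N; snaps back up if let go. Free space above it.
- lever_red (a joint): Angle of the red lever: 0 at rest (up), grows as the pad is pressed, stop at 0.36 rad. Returns by itself when let go.
- lid_red (a joint): Angle of the red dispenser's lid: 0 shut, geared to 3 times the lever's angle, 1.08 rad wide open. The fuse rolls out from about 0.5 rad. If the lever is let go the lid slams at several rad/s; a lowering that never exceeds 2 rad/s is gentle.
- cover_red: Clear plastic lid with red edges: a top panel 93 x 74 mm with a flap 61 mm deep hanging from its front edge. Origin on its hinge, at (55, 0, 100) mm in dispenser_red; the panel points to -x when shut. Opening, its front edge swings up within 110 mm of the hinge.
- handle_red: The red dispenser's lever (round bar and pad, moving together). Origin at its pivot, (20, -80, 60) mm in dispenser_red; the pivot axis lies along y.
- fuse: White ceramic cartridge fuse with brass ends, a cylinder 22 mm across and 58 mm long, about 45 g, lying along the dispenser's y; rolls. Origin at its centre. Starts on the red dispenser's chute behind the lid's flap, at (-20, 0, 49) mm in dispenser_red.
- dispenser_blue: The same kind of dispenser with blue trim, holding other fuses: not to be used. Origin on the bench under the housing's middle; own -x is its front (facing the robot), z up. Same sizes as the red one.
- lid_blue (a joint): Angle of the blue dispenser's lid, 0 shut; leave it shut.
- other_fuse: Brown fuse of the same size in the blue dispenser; origin at its centre.
- junction_box: White square junction box 88 x 88 x 50 mm; origin under its centre.
- junction_box_2: A second white junction box, the same; origin under its centre.
- lampholder: White ceramic lamp holder, round base 90 mm across, 55 mm high; origin under its centre.
- screwdriver: Orange-handled screwdriver 170 mm long, lying; origin under its middle.
- breakers: Row of three white circuit breakers with red toggles, 75 x 54 x 76 mm; origin under its centre.
- tape_roll: Yellow tape roll 74 mm across, 19 mm high, lying flat; origin under its centre.
- spray_bottle: White bottle with a red label, 60 mm across, 170 mm high; origin under its centre.

How it is judged:
By the outcome, as a careful person would: the job done as asked, in the order asked, and still so for the second after the job is handed in, with the robot touching nothing.
It also fails if it takes over 42 s, if anything falls off the work surface, if the arm or the gripper's body presses on something with over 40 N, if the wrist force passes 120 N, or if a joint passes its speed limit or range.

### The arm

A 6-joint arm with a two-finger parallel gripper is mounted at the origin on the work surface. World frame = base frame: x ahead of the robot, y to its left, z up, the work surface at z = 0. Lengths are in m, angles in degrees, forces in N, time in s.
With the tool pointing down it reaches from about 0.35 to 0.875 m from the base axis. Payload 4.2 kg.
Tool frame: the origin (TCP) lies midway between the tips of the shut fingers; the grasp point (between the pads) lies 19 mm behind it; z points along the fingers, y is the line along which they close (so a half turn about z gives the same grasp; the last joint's range is limited). The gripper opens to 87 mm and grips with 3 to 60 N. Pads are 19 mm wide; open, the fingers measure 117 mm over their backs; the gripper's body (75 mm by 190 mm) begins 51 mm behind the grasp point.
Start: joints at [-51.646, 22.042, 0.453, 0, -68.411, -14.817], TCP at [0.25, -0.573, 0.188] pointing down, gripper open.
Joint ranges: [-179.83, 179.83], [-69.29, 118.12], [-61.27, 80.66], [-181.25, 117.63], [-171.15, -9.14], [-177.46, 177.46]. Speed limits (degrees/s): [159.86, 159.86, 180, 180, 180, 180].

### API

Orientations are given as [roll, pitch, yaw] about the fixed x, y, z axes, in that order (R = Rz(yaw) Ry(pitch) Rx(roll)).
In Python, from workcell import env gives the robot as it stands. The module is installed in compiled form; this text tells all that it offers. Calls block until the motion is done:
- env.goto(position, orientation): joint-space move of the TCP to a pose.
- env.move_straight(position, rotation=None, rate=0.15, force_limit=None): straight line of the TCP; rotation=None keeps the orientation; rate is the mean speed in m/s. With force_limit (N) it stops when the force on the tool has changed by that much, and returns True; else False.
- env.set_joints(angles): joint-space move.
- env.gripper_to(opening, grasp_force=None): opening from 0.0 (shut) to 1.0 (fully open); grasp_force is the grip in N (None keeps the last); returns when the fingers have stopped.
- env.dwell(seconds).
- env.inverse_kinematics(position, orientation): joint angles nearest the present ones, or None.
- env.read_state(): the state.
- env.grab_frame(name): name is "scene" or "top" or "wrist"; returns a dict with "image" (400x640x3 uint8, blue, green, red), "fx", "fy", "cx", "cy" (pixels), "position" and "orientation" of the camera in the world. Camera axes: x right, y up, looking along -z (the intrinsics and any distortion apply to the point x, -y, -z); pixel columns grow to the right and rows downward; lengths in m; the calibration is good to about 2 mm. A picture is of the moment at which its call begins. There is no depth.
A pose or a line that the arm cannot do raises env.Unreachable and nothing moves.
- env.close_job(): hands the job in; it is judged then, once.
Trained networks look in a picture, given as the dict that the camera call returned (one of the last four; its "shot" number tells which), for a name from the list of things; names that differ only in an ending like _2 or _b are one class to them, and where a whole thing is asked for, a point or a joint stands for the part that bears it (a point fixed in the world has none). Each returns a list of dicts, best first, with "score" (0 to 1); they miss things now and then, are a little off and sometimes report something else, mostly with a low value. They report only what shows in the picture. A call takes as long as a camera call.
- env.search_frame(picture, thing): "xyz" ([x, y, z] in m, in world coordinates, good to about 4 mm: the middle of the surface that is visible of it).
- env.trace(picture, thing): "mask" (400x640 bool, what is visible of it).
The state is a dict: "clock": time; "joint_positions": joint angles; "qvel": joint speeds; "joint_torque": joint torques, N m; "position": TCP position; "tool_rot": TCP orientation; "force": force on the tool from outside, world axes, zero at the start; "wrist_torque": the same for the moment, N m; "opening": opening from 0.0 (shut) to 1.0 (fully open); "finger_force": force on a finger pad.
Only numpy, scipy, OpenCV 4.12 (cv2) and the standard library are available. Lean on these libraries where they do the work, as an engineer would, in place of code of your own. Each camera call takes 0.05 s, during which the arm holds its last target. There are 200 camera calls.

## Working session

There is one attempt and no reset: what is moved stays moved. The work goes in short steps, each a Python script; the robot and the scene stay as the last script left them, time stands still between calls to the robot, and variables do not carry over. Pictures are saved under pics/ and viewed, at most 10 in all, crops included, and the job is handed in when it is done.

```bash
mkdir -p pics
python3 - <<'E'
from workcell import env
import cv2
for n in ("scene","top"):
    p=env.grab_frame(n); cv2.imwrite(f"pics/{n}0.png",p["image"])
    print(n,p["fx"],p["fy"],p["cx"],p["cy"],p["position"],p["orientation"],[k for k in p])
    for t in ("dispenser_red","pad_red","handle_red","cover_red","dispenser_blue","fuse","spray_bottle"):
        print(t,[(([round(float(v),3) for v in d["xyz"]]),round(d["score"],2)) for d in env.search_frame(p,t)][:3])
print(env.read_state()["clock"])
E
```

```text
scene 370.4204309467954 370.4204309467954 315.7156212568011 204.52716291970805 [ 1.1685305  -0.00965581  1.02785376] [33.96497547 -0.22491155 91.66071057] ['image', 'fx', 'fy', 'cx', 'cy', 'position', 'orientation', 'shot']
dispenser_red [([0.622, 0.188, 0.079], 0.89), ([0.617, 0.21, 0.104], 0.18)]
pad_red [([0.506, 0.114, 0.089], 0.66)]
handle_red [([0.506, 0.116, 0.094], 0.75)]
cover_red [([0.615, 0.207, 0.102], 0.92)]
dispenser_blue [([0.689, -0.16, 0.085], 0.59)]
fuse []
spray_bottle [([0.388, -0.511, 0.092], 0.97), ([0.615, 0.21, 0.1], 0.26)]
top 456.1771953317572 456.1771953317572 315.0414698674503 202.69640877363682 [ 0.29935147 -0.02905674  1.40291247] [ 1.01415890e+01  6.50929963e-02 -9.14301106e+01] ['image', 'fx', 'fy', 'cx', 'cy', 'position', 'orientation', 'shot']
dispenser_red [([0.574, 0.182, 0.066], 0.79), ([0.503, 0.113, 0.086], 0.51)]
pad_red [([0.498, 0.114, 0.091], 0.54)]
handle_red [([0.501, 0.115, 0.09], 0.69)]
cover_red [([0.609, 0.207, 0.1], 0.69)]
dispenser_blue [([0.638, -0.165, 0.075], 0.79), ([0.55, 0.452, 0.051], 0.73), ([0.37, -0.505, 0.113], 0.43)]
fuse []
spray_bottle [([0.373, -0.506, 0.114], 0.74)]
0.8
```

```bash
python3 -c "
import cv2,numpy as np
a=[cv2.imread(f'pics/{n}0.png') for n in('scene','top')]
cv2.imwrite('pics/both0.png',cv2.resize(np.vstack(a),(480,600)))"
```

```text
(no output)
```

View pics/top0.png

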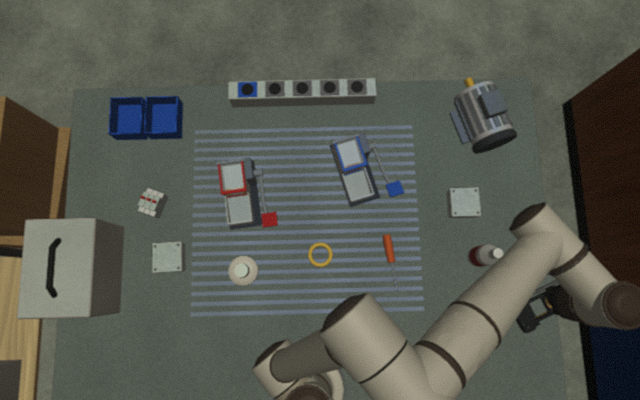

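View pics/scene0.png

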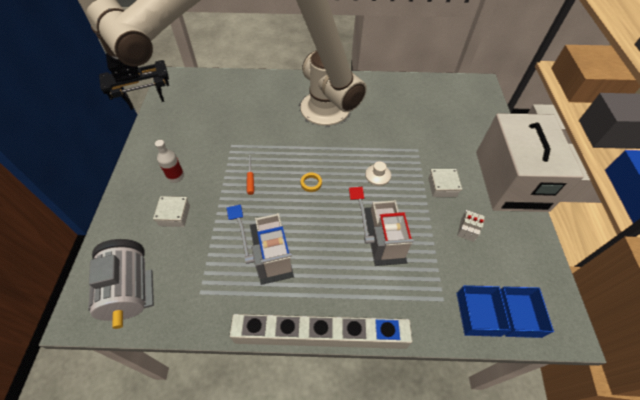

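The red dispenser's lid is at about (232,178) in the top view and its pad at (270,219). The networks put the pad at about (0.502, 0.114, 0.090), which matches the stated 93 mm height. The yaw is about 7°. The spray bottle stands near the start, so I'll lift first, then hover and refine with the wrist camera.

Run:
```python
from workcell import env
import cv2
s=env.read_state(); print(s["tool_rot"],s["clock"])
x,y,z=s["position"]
env.move_straight([x,y,0.30],rate=0.25)
env.gripper_to(0.0)
env.goto([0.47,0.115,0.25],[180,0,7])
s=env.read_state(); print(s["position"],s["tool_rot"],s["joint_positions"],s["clock"],s["force"],s["opening"])
p=env.grab_frame("wrist"); cv2.imwrite("pics/w1.png",p["image"])
print(p["position"],p["orientation"])
for t in ("pad_red","cover_red","dispenser_red"):
    print(t,[(d["xyz"].round(4) if hasattr(d["xyz"],"round") else d["xyz"],round(d["score"],2)) for d in env.search_frame(p,t)][:2])
```

```text
[-1.79999719e+02 -1.89350198e-04 -1.56461832e+02] 0.8
[0.47021309 0.11451224 0.25001805] [ 1.79995827e+02 -1.32180652e-03  6.93407059e+00] [ 3.29708269e+01  5.69005931e+00 -1.24678740e+01  4.55653026e-03
 -7.18427108e+01  6.39618237e+01] 5.4917 [ 0.10443955 -0.62874816  0.88615341] 0.004245319848298332
[0.55029813 0.12412724 0.44763706] [-1.70591801e+01  2.53201318e-02 -8.31041193e+01]
pad_red [([0.5019, 0.1114, 0.0926], 0.63)]
cover_red [([0.6135, 0.2099, 0.1022], 0.62)]
dispenser_red []
```

View pics/w1.png

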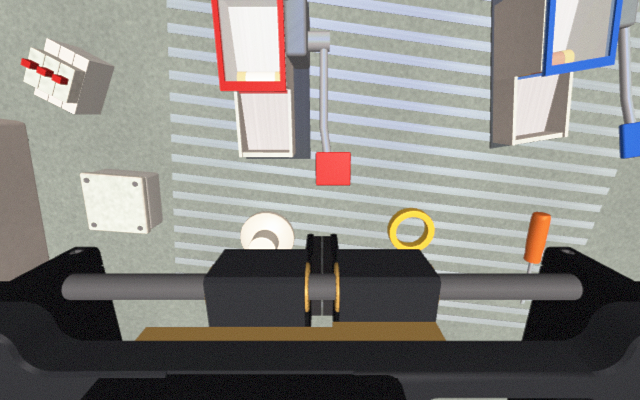

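The red pad is at about (333,168), square to the wrist image, so the yaw of 7° holds. The lid and fuse are at about (258,75). I'll cross-check the pad by back-projecting its pixels, then press.

```bash
cat > h.py <<'E'
import numpy as np, cv2
from scipy.spatial.transform import Rotation as R
def ray_z(p,u,v,z):
    d=R.from_euler("xyz",p["orientation"],degrees=True).apply([(u-p["cx"])/p["fx"],-(v-p["cy"])/p["fy"],-1])
    o=np.array(p["position"]); return o+d*(z-o[2])/d[2]
E
python3 - <<'E'
from workcell import env
from h import *
p=env.grab_frame("wrist")
m=env.trace(p,"pad_red"); 
im=p["image"].astype(int); red=(im[...,2]>130)&(im[...,1]<90)&(im[...,0]<90)
red[:, :312]=0; red[:,360:]=0; red[:140]=0; red[195:]=0
v,u=np.nonzero(red); c=ray_z(p,u.mean(),v.mean(),0.093); print("pix",u.mean(),v.mean(),len(u),c)
print([round(d["score"],2) for d in m][:2], cv2.minAreaRect(np.c_[u,v].astype(np.float32)))
if np.hypot(c[0]-.502,c[1]-.1125)>.01: raise SystemExit("mismatch")
x,y=(c[:2]+np.array([.502,.1125]))/2
O=[180,0,7]
env.goto([x,y,0.125],O)
s=env.read_state(); f0=s["force"]; print(s["position"],f0,s["clock"])
hit=env.move_straight([x,y,0.034],rate=0.04,force_limit=12)
s=env.read_state(); print(hit,s["position"],s["force"]-f0,s["clock"])
env.dwell(1.2)
s=env.read_state(); print(s["position"],s["force"]-f0,s["clock"])
a=env.grab_frame("scene"); b=env.grab_frame("wrist")
for q in (a,b):
    print([(np.round(d["xyz"],3),round(d["score"],2)) for d in env.search_frame(q,"fuse")][:2])
cv2.imwrite("pics/p2.png",np.vstack([cv2.resize(a["image"][150:300,300:480],(540,450))[:300],cv2.resize(b["image"][:200],(540,169))]))
cv2.imwrite("pics/s2.png",cv2.resize(a["image"][160:280,310:470],(800,600)))
cv2.imwrite("pics/w2.png",b["image"])
E
```

```text
pix 331.11148272017834 169.60758082497213 897 [0.48648612 0.10469605 0.093     ]
[0.76] ((333.0, 168.0), (32.0, 34.0), 90.0)mismatch
```

The back-projection is 16 mm off the network's position, so I'll find out why. I'll check against the known TCP in the wrist view and against the rays from the fixed cameras.

Run:
```python
from workcell import env
from h import *
s=env.read_state()
def proj(p,X):
    q=R.from_euler("xyz",p["orientation"],degrees=True).inv().apply(np.array(X)-p["position"]); return p["cx"]+p["fx"]*q[0]/-q[2], p["cy"]-p["fy"]*q[1]/-q[2]
for n in ("wrist","top","scene"):
    p=env.grab_frame(n); print(n,p["fx"],p["cx"],p["cy"],p["position"],p["orientation"])
    print(" tcp",proj(p,s["position"]),"pad net",proj(p,[.502,.1125,.092]))
    for t in ("pad_red","tape_roll"):
        for d in env.trace(p,t)[:1]:
            v,u=np.nonzero(d["mask"]); r=cv2.minAreaRect(np.c_[u,v].astype(np.float32))
            print(" ",t,round(d["score"],2),np.round((u.mean(),v.mean()),1),len(u),r,ray_z(p,u.mean(),v.mean(),0.093 if t[0]=="p" else .019).round(4))
        print("   net",[(np.round(d["xyz"],3),round(d["score"],2)) for d in env.search_frame(p,t)][:1])
print(s["clock"])
```

```text
wrist 284.6960505404481 321.65615907216454 202.42331851631008 [0.55018621 0.12439727 0.44757931] [-1.70647576e+01  2.83134561e-02 -8.30722134e+01]
 tcp (np.float64(321.706757932007), np.float64(228.04434028737006)) pad net (np.float64(326.61611792695453), np.float64(156.43519321152496))
  pad_red 0.94 [329.1 137.8] 2176 ((333.0, 117.5), (137.0, 36.0), 90.0) [0.5249 0.1124 0.093 ]
   net [(array([0.366, 0.184, 0.017]), 0.69)]
  tape_roll 0.6 [411.5 228.4] 872 ((411.0, 228.5), (39.0, 46.0), 90.0) [ 0.3935 -0.041   0.019 ]
   net [(array([ 0.39 , -0.044,  0.021]), 0.92)]
top 456.1771953317572 315.0414698674503 202.69640877363682 [ 0.29935147 -0.02905674  1.40291247] [ 1.01415890e+01  6.50929963e-02 -9.14301106e+01]
 tcp (np.float64(257.57787945532215), np.float64(217.79487359696944)) pad net (np.float64(265.11657508840517), np.float64(214.7109038167804))
   net [(array([0.506, 0.107, 0.09 ]), 0.65)]
  tape_roll 0.58 [321.  254.4] 262 ((320.5, 254.00001525878906), (23.25510597229004, 24.59674835205078), 26.56505012512207) [ 0.3878 -0.0477  0.019 ]
   net [(array([ 0.384, -0.041,  0.017]), 0.82)]
scene 370.4204309467954 315.7156212568011 204.52716291970805 [ 1.1685305  -0.00965581  1.02785376] [33.96497547 -0.22491155 91.66071057]
 tcp (np.float64(366.4301613072121), np.float64(153.9512441243907)) pad net (np.float64(360.2051111145825), np.float64(195.97342602545174))
  pad_red 0.6 [358.7 202.6] 292 ((357.7978210449219, 211.1299591064453), (49.2266845703125, 14.241345405578613), 83.82982635498047) [0.5279 0.1068 0.093 ]
   net [(array([0.506, 0.115, 0.088]), 0.85)]
  tape_roll 0.61 [168.6 162.9] 658 ((167.39999389648438, 160.8000030517578), (45.615779876708984, 17.8885440826416), 63.43495178222656) [ 0.3278 -0.552   0.019 ]
   net [(array([ 0.392, -0.039,  0.016]), 0.54)]
5.7917
```

The networks' "pad" includes the lever bar, which pulls it back along the lever. The pad's own pixels are the right measure. I'll compute it from the red blob in the wrist, top and scene views, and go on if they agree.

```bash
cat > press.py <<'E'
from workcell import env
from h import *
def pad(p,box,z=0.093):
    u0,u1,v0,v1=box; hsv=cv2.cvtColor(p["image"],cv2.COLOR_BGR2HSV)
    m=((hsv[...,0]<8)|(hsv[...,0]>172))&(hsv[...,1]>130)&(hsv[...,2]>70)
    k=np.zeros_like(m); k[v0:v1,u0:u1]=m[v0:v1,u0:u1]
    n,l,st,ce=cv2.connectedComponentsWithStats(k.astype(np.uint8)); i=1+st[1:,4].argmax()
    return ce[i].round(1),st[i],ray_z(p,*ce[i],z)
w=pad(env.grab_frame("wrist"),(305,370,135,200)); t=pad(env.grab_frame("top"),(258,285,208,232)); sc=pad(env.grab_frame("scene"),(342,370,182,204))
for r in (w,t,sc): print(*r)
d=np.array([w[2],t[2],sc[2]])[:,:2]
if np.ptp(d,axis=0).max()>.010: raise SystemExit("mismatch")
c=np.median(d,axis=0); print("pad",c)
O=[180,0,7]
env.goto([*c,0.125],O)
s=env.read_state(); f0=s["force"]; print(s["position"],f0,s["clock"])
hit=env.move_straight([*c,0.034],rate=0.04,force_limit=12)
s=env.read_state(); print(hit,s["position"],s["force"]-f0,s["clock"])
env.dwell(1.2)
s=env.read_state(); print(s["position"],s["force"]-f0,s["clock"])
a=env.grab_frame("scene"); b=env.grab_frame("wrist")
for q in (a,b):
    print([(np.round(x["xyz"],3),round(x["score"],2)) for x in env.search_frame(q,"fuse")][:2])
cv2.imwrite("pics/s2.png",cv2.resize(a["image"][160:280,310:470],(800,600)))
cv2.imwrite("pics/w2.png",b["image"])
E
python3 press.py
```

```text
[333.2 168. ] [ 316  152   35   33 1138] [0.48863511 0.10280124 0.093     ]
[271.3 223.7] [263 221  14   6  39] [0.47496588 0.09470586 0.093     ]
[356.  192.7] [349 187  15  13 170] [0.49081267 0.09975403 0.093     ]mismatch
```

The wrist and scene views agree at (0.489, 0.101). The outlier is the top view, where the gripper hides part of the pad; the unobstructed initial top pixel (270,219) also gives about (0.489, 0.098). I'll go ahead without the top view.

```bash
sed -i 's/; t=pad(env.grab_frame("top").*(208,232))//; s/ t=pad(env.grab_frame("top"),(258,285,208,232));//; s/for r in (w,t,sc)/for r in (w,sc)/; s/\[w\[2\],t\[2\],sc\[2\]\]/[w[2],sc[2]]/' press.py && python3 press.py
```

```text
[333.2 168. ] [ 316  152   35   33 1138] [0.48863759 0.10279221 0.093     ]
[356.  192.7] [349 187  15  13 170] [0.49081267 0.09975403 0.093     ]
pad [0.48972513 0.10127312]
[0.4907837  0.1015165  0.12591859] [0.6517631  0.89427    0.41610549] 7.3667
False [0.4898227  0.101286   0.03412918] [-0.3558543  -1.47148928  0.60073168] 9.7917
[0.4897783  0.10125693 0.03401879] [-0.36497996 -1.12938998  0.48029984] 10.9917
[]
[]
```

View pics/s2.png

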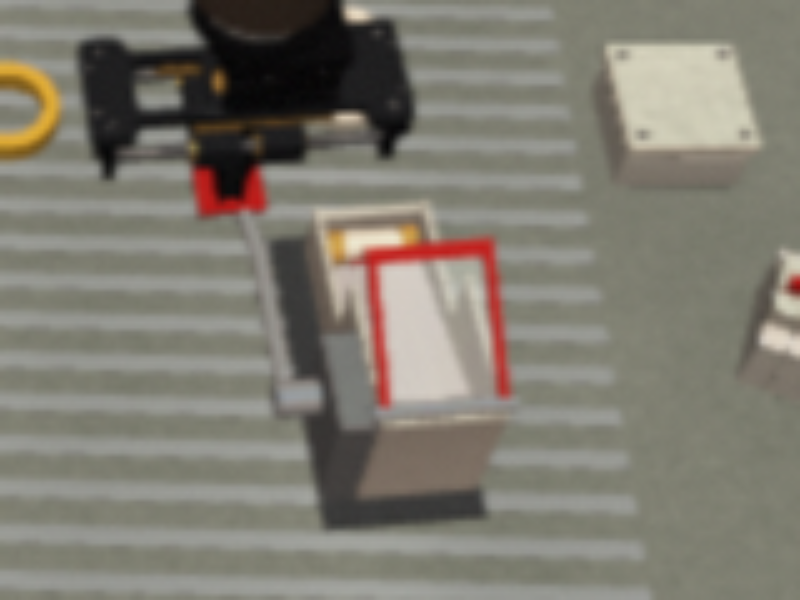

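View pics/w2.png

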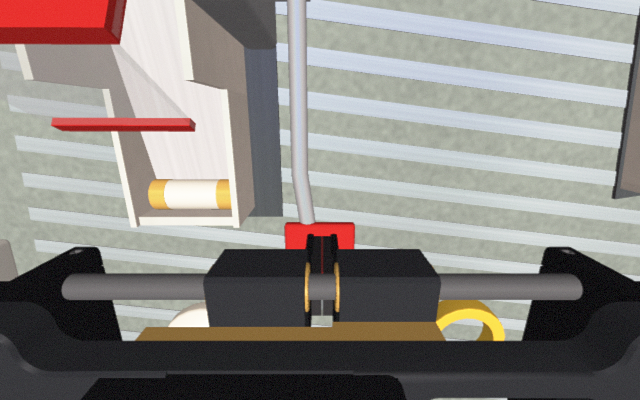

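The lid is open and the white fuse lies against the tray's front lip, at (190,195) in the wrist view. No stop force showed, though, so I'll press gently further until the stop is felt.

Run:
```python
from workcell import env
from h import *
s=env.read_state(); f0=s["force"]; x,y,z=s["position"]
hit=env.move_straight([x,y,0.024],rate=0.01,force_limit=8)
s=env.read_state(); print(hit,s["position"],s["force"],f0,s["clock"])
env.dwell(0.5)
s=env.read_state(); print(s["position"],s["force"],s["clock"])
b=env.grab_frame("wrist"); a=env.grab_frame("scene")
cv2.imwrite("pics/sw3.png",np.vstack([b["image"][:300],cv2.resize(a["image"][160:280,310:470],(640,480))[:300]]))
```

```text
False [0.4897972  0.10130086 0.0240345 ] [-1.40921798 -0.050553    2.26456777] [-0.71408737 -1.38346321  0.72845853] 12.3417
[0.48980726 0.10130272 0.02403672] [-0.49539621 -0.8582541   1.19812153] 12.8417
```

View pics/sw3.png

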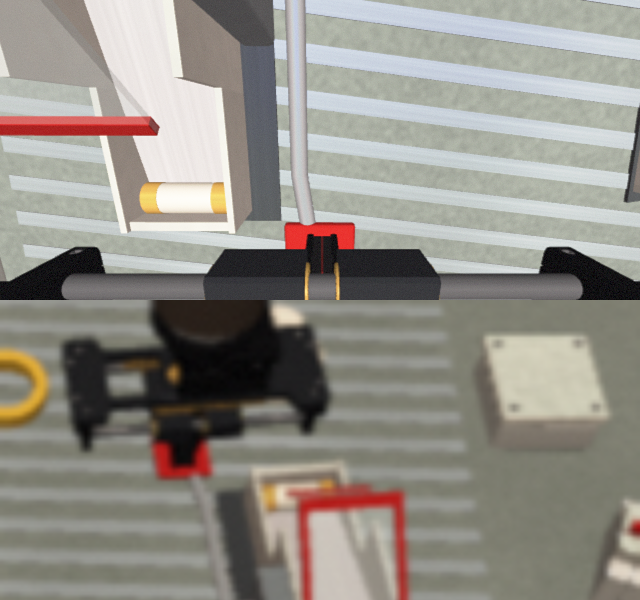

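The lid rose further with the pad, so the fingers are bearing on the pad. The pad's apparent width puts its back edge at about z 0.052, against 0.042 at the stop, so about 10 mm of travel remains. I'll continue slowly with a force limit.

Run:
```python
from workcell import env
from h import *
s=env.read_state(); x,y,z=s["position"]
hit=env.move_straight([x,y,0.009],rate=0.01,force_limit=8)
s=env.read_state(); print(hit,s["position"],s["force"],s["clock"])
env.dwell(0.5)
s=env.read_state(); print(s["position"],s["force"],s["clock"])
b=env.grab_frame("wrist"); a=env.grab_frame("scene")
cv2.imwrite("pics/sw4.png",np.vstack([b["image"][:300],cv2.resize(a["image"][160:280,310:470],(640,480))[:300]]))
```

```text
False [0.48983206 0.10141039 0.00903805] [0.81309688 0.23326349 1.66119549] 14.5917
[0.48983272 0.10134638 0.00904178] [0.6176911  0.56774131 1.13927557] 15.0917
```

View pics/sw4.png

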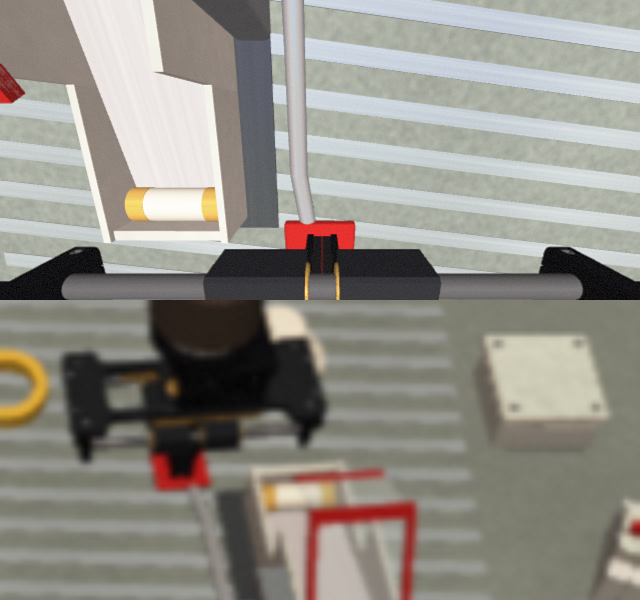

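The lid is higher still and the fuse stays in the tray, at (171,204). I'll work out the lid angle from the front edge's corners in the scene view, (388,213) and (414,211), using the known hinge.

Run:
```python
from workcell import env
from h import *
p=env.grab_frame("scene")
def proj(X):
    q=R.from_euler("xyz",p["orientation"],degrees=True).inv().apply(np.array(X)-p["position"]); return np.array([p["cx"]+p["fx"]*q[0]/-q[2], p["cy"]-p["fy"]*q[1]/-q[2]]).round(1)
a=np.radians(7);Rz=np.array([[np.cos(a),-np.sin(a)],[np.sin(a),np.cos(a)]])
O=np.array([.4897,.1013])-Rz@[-.130,-.092]; print(O)
W=lambda x,y,z: np.r_[O+Rz@[x,y],z]
for t in (.75,.9,1.0,1.08,1.15):
    r=[proj(W(.055-.093*np.cos(t),y,.1+.093*np.sin(t))) for y in(-.037,.037)]
    f=[proj(W(.055-.093*np.cos(t)-.061*np.sin(-t)*-1*-1 if 0 else .055-.093*np.cos(t)-.061*np.sin(t),y,.1+.093*np.sin(t)-.061*np.cos(t))) for y in(-.037,.037)]
    print(t,"edge",*r,"flap bottom",*f)
print("hinge",proj(W(.055,-.037,.1)),proj(W(.055,.037,.1)),"tray lip",proj(W(-.121,-.037,.046)),proj(W(-.121,.037,.046)))
cv2.imwrite("pics/s5.png",cv2.resize(p["image"][160:280,310:470],(800,600),interpolation=cv2.INTER_CUBIC))
w=env.grab_frame("wrist"); hsv=cv2.cvtColor(w["image"],cv2.COLOR_BGR2HSV)
```

```text
[0.60751902 0.20845726]
0.75 edge [384.9 210.1] [410.9 208.1] flap bottom [379.7 206.6] [404.3 204.7]
0.9 edge [386.2 211.4] [412.6 209.3] flap bottom [380.8 204.7] [405.8 202.8]
1.0 edge [387.  212.6] [413.6 210.5] flap bottom [381.6 203.8] [406.8 201.9]
1.08 edge [387.7 213.8] [414.5 211.8] flap bottom [382.3 203.4] [407.7 201.5]
1.15 edge [388.3 215.1] [415.3 213. ] flap bottom [382.9 203.2] [408.5 201.3]
hinge [386.1 242.5] [411.7 240.3] tray lip [372.5 202. ] [395.1 200.3]
```

View pics/s5.png

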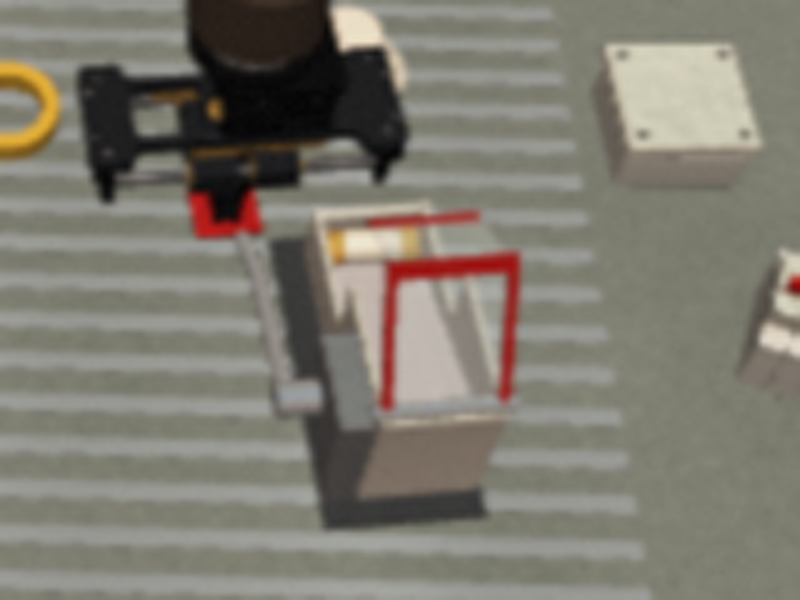

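The fitted corners give a lid angle of about 1.05 rad, so it is practically wide open. I'll give one last gentle nudge to the stop, hold, then let the lever up slowly and move clear.

Run:
```python
from workcell import env
from h import *
s=env.read_state(); x,y,z=s["position"]
hit=env.move_straight([x,y,0.004],rate=0.01,force_limit=5)
s=env.read_state(); print(hit,s["position"],s["force"],s["clock"])
env.dwell(0.6)
env.move_straight([x,y,0.10],rate=0.018)
s=env.read_state(); print(s["position"],s["force"],s["clock"])
env.move_straight([x,y,0.20],rate=0.08)
env.goto([0.42,0.0,0.28],[180,0,7])
env.dwell(0.5)
b=env.grab_frame("wrist"); a=env.grab_frame("scene"); print(env.read_state()["clock"])
cv2.imwrite("pics/sw6.png",np.vstack([b["image"][:250],cv2.resize(a["image"][150:280,300:480],(640,462))[:350]]))
```

```text
True [0.49020806 0.1013453  0.00474612] [-1.28235661  0.29422524  6.1860287 ] 15.8
[0.48977487 0.10129551 0.09996747] [0.71292887 0.25604793 0.22224782] 21.8417
24.4833
```

View pics/sw6.png

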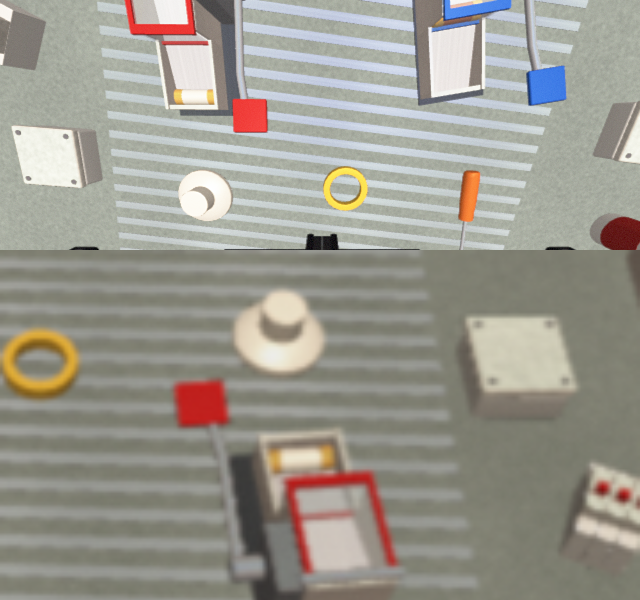

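The stop was felt at 6 N. Now the lever is back up, the lid is shut, and the fuse lies in the tray at (195,97) in the wrist view. Nothing else has moved, so I'll hand in.

```bash
python3 -c "
from workcell import env
print(env.close_job())"
```

```text
the job is handed in; nothing more can be done
None
```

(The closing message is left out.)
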